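# Latch the dish viewer's sprung stage at its viewing position

### The job

Bring the culture dish under the magnifier: with a fingertip push the upright tab of the viewer's sprung stage, towards the magnifier post, until the stage has gone well past its stop pin, then let it go so that it springs back and stays latched at mid position against the pin. Do not touch the dish or the pin: the dish stays lying in its seat and the pin drops by itself. Leave the cups, the other dish and the bottle beside the viewer where they stand.

Things in the scene. Friction and masses are not known exactly. Their poses are not given: they have to be found in the camera images.
- viewer: dish viewer, fixed: grey base plate 360 x 130 x 12 mm; round magnifier (96 mm across, 145 to 159 mm up) held over it from a post at its rear end. Origin: centre of the plate's underside, on the worktop. +x runs along the plate from the tab end (nearest the robot) to the post end: the stage is pushed this way; +z is up
- stage (a joint): travel (m) of the sprung stage along the viewer's +x: 0 = home (start), 0.025 = mid, latched against the stop pin, 0.050 = end. Spring force back: 4 N at 0, 9 N at the end; the pin adds 1 N before mid, fast pushing 2.5 N per 0.1 m/s. Past 0.026 the pin drops behind the catch and the released stage returns only to 0.025; let go earlier, it returns to 0. 0.035 to 0.045 is a good push
- tab_face (a point): pushing point on the tab: upright aluminium plate at the robot's end of the stage, 36 mm wide, 8 mm thick, 15 to 69 mm above the worktop. Point: mid width, on the flat face looking to the viewer's -x (to the robot), 50 mm above the worktop; rides with the stage. The base plate (top at 12 mm) lies under it and runs 20 mm out in front of the face at home
- seat_centre (a point): centre of the floor of the round seat on the stage in which the culture dish lies, 22 mm above the worktop, 180 mm behind the tab's pushing face; seat bore 95 mm, rim 6.5 mm high; rides with the stage
- dish_centre (a point): centre, half-way up, of the culture dish in the seat: round, 91 mm across, 15 mm high, loose
- stop_pin (a joint): lift of the sprung vertical stop pin (steel, 6 mm, black 15 mm knob on top) in the small bridge across the stage, in m: 0 = down. The catch on the stage lifts it by about 0.0075 in passing and it drops again by itself; not to be touched
- pin_position (a point): foot of the stop pin when down, 110 mm along the viewer's +x from the tab's face at home; bridge 80 mm wide, knob top 62 mm above the worktop (70 mm when lifted)
- cup_left: sample cup with a white lid, 62 mm across, 66 mm high, standing loose on the worktop at the viewer's +y side; origin at the centre of its underside
- cup_right: sample cup with a lid, 62 mm across, 66 mm high, standing loose at the viewer's -y side; origin at the centre of its underside
- dish_left: another dish, 91 mm across, 15 mm high, lying loose on the worktop at the viewer's +y side; origin at the centre of its underside
- bottle_right: dropper bottle with a black cap, 32 mm across, 76 mm high, standing loose at the viewer's -y side; origin at the centre of its underside
Things that resemble listed ones, but are neither listed nor needed, are in the scene too. What is shaped like the part that bears dish_centre but purple is not meant.

How it is judged (in metres and radians):
On the way:
1. the stage has been pushed past its stop pin (value of joint stage above 0.0276 m), for 0.05 s.
At the end, for the whole second after the job is handed in: the stage rests latched at mid position (travel 22.5 to 27.5 mm), the stop pin is down (within 2 mm), and the dish lies still in its seat (centre within 5 mm of the seat's, not raised by more than 3.5 mm) (value of joint stage between 0.0225 and 0.0275 m and velocity of joint stage between -0.003 and 0.003 m/s and value of joint stop_pin below 0.002 m and horizontal distance between dish_centre and seat_centre below 0.005 m and z of dish_centre in the frame of seat_centre below 0.011 m and linear speed of culture_dish below 0.01 m/s); the robot touches nothing.
It fails at once if the dish was lifted or came out of its seat (z of dish_centre in the frame of seat_centre above 0.014 m or horizontal distance between dish_centre and seat_centre above 0.008 m).
It fails at once if the robot touched the dish (contact force between any of the fingers, the arm and culture_dish above 1 N).
It fails at once if the robot touched the stop pin (contact force between any of the fingers, the arm and stop_pin above 1 N).
It fails at once if a cup, the other dish or the bottle beside the viewer was moved by more than 2 cm (distance of any of cup_left, cup_right, dish_left, bottle_right from where it was at the start of the episode above 0.02 m).
It also fails if it takes over 32 s, if anything falls off the work surface, if the arm or the gripper's body presses on something with over 40 N, if the wrist force passes 120 N, or if a joint passes its speed limit or range.

### The arm

A 6-joint arm with a two-finger parallel gripper is mounted at the origin on a cart in front of the work surface, level with it; the furniture and walls round the work are solid. World frame = base frame: x ahead of the robot, y to its left, z up, the work surface at z = 0. Lengths are in mm, angles in rad, forces in N, time in s.
With the tool pointing down it reaches from about 250 to 850 mm from the base axis. Payload 12.5 kg.
Tool frame: the origin (TCP) lies midway between the tips of the shut fingers; the grasp point (between the pads) lies 19 mm behind it; z points along the fingers, y is the direction in which the jaws open and shut (so a half turn about z gives the same grasp; the last joint's range is limited). The gripper opens to 93 mm and grips with 3 to 60 N. Pads are 15 mm wide; open, the fingers measure 128 mm over their backs; the gripper's body (75 mm by 188 mm) begins 65 mm behind the grasp point.
Start: joints at [-1.347, 0.351, 1.652, -0, 1.139, -0.085], TCP at [167.173, -523.963, 183.633] pointing down, gripper open.
Joint ranges: [-2.75, 2.75], [-0.79, 2.1], [0.01, 2.65], [-1.57, 4.71], [0.07, 3.14], [-2.87, 2.87]. Speed limits (rad/s): [2.22, 2.22, 2.79, 3.14, 3.14, 3.14].

### API

Orientations are given as [roll, pitch, yaw] about the fixed x, y, z axes, in that order (R = Rz(yaw) Ry(pitch) Rx(roll)).
In Python, from plant import monitor, viewer, ticket, recognise, masks_of, landmark_of gives the robot as it stands. The module is installed in compiled form; this text tells all that it offers.
- The arm moves only by the tool arm_command, never from a script. Its argument "moves" is one flat list of numbers, 4 for each row, row after row: the shift along the tool's x, y, z in cm, then the turn about the tool's z in degrees. In form: [dx, dy, dz, roll, dx, dy, dz, roll, ...]. A call has 1 to 8 rows; each row is the pose to reach, as a shift and turn from the pose commanded when the call began, along the tool's axes at that moment; what a row does not reach only later rows make up. A row lasts 1/10 s, in which the tool goes at most 50 mm and 8.59 degrees, less where a joint would pass 70% of its speed; a pose out of reach is approached as far as the arm can. A call with a gripper value outside its range is refused whole. "grip" is the finger opening in cm, from 0 to 9.3, set as the call begins (left out, the last holds). The fingers move at their own pace and stop on an object; "force" is the grip in N (left out, the last holds). Time passes only in rows, so rows that repeat a pose let the fingers close. It gives the time, the measured TCP pose, the force and the opening at its end, in the units of the state.
- monitor.get_state(): the state, without advancing time (a new reading comes with each control period).
- viewer.get_image(name): name is "scene" or "side" or "wrist"; returns (picture, depth): 480x640x3 uint8, blue, green, red; 480x640 float32, mm along the optical axis (not along the pixel's ray), 0 where there is no reading.
- viewer.get_calibration(name): a dict with "K" (3x3 intrinsics, pixels), "D" ([k1, k2, p1, p2, k3] as OpenCV has them; the pictures are not rectified), "extrinsics" (4x4, takes a point from camera to world coordinates). Camera axes: x right, y down, z forward; pixel columns grow to the right and rows downward; lengths in mm; the calibration is good to about 2 mm. A picture is of the moment at which its call begins: read the wrist's pose just before it. get_calibration takes no time and is no camera call; for the wrist camera it gives the pose at the moment of the call.
- ticket.hand_in(): hands the job in, once; it reports no verdict.
Trained networks look in the newest picture that a camera, given by its name, has taken for a name from the list of things; names that differ only in an ending like _2 or _b are one class to them, and where a whole thing is asked for, a point or a joint stands for the part that bears it (a point fixed in the world has none). Each returns a list of dicts, best first, with "p" (0 to 1); they miss things now and then, are a little off and sometimes report something else, mostly with a low value. They report only what shows in the picture. A call takes as long as a camera call. They do not tell look-alikes from the thing itself.
- recognise(camera, name): "xy" ([column, row] in pixels, amid what is visible of it).
- masks_of(camera, name): "pixels" (480x640 bool, what is visible of it) and "xy" ([column, row] in pixels, amid what is visible of it).
- landmark_of(camera, name): "xy" ([column, row] in pixels: a listed point, or the origin of a listed thing).
The state is a dict: "clock": time; "joint_positions": joint angles; "qvel": joint speeds; "tau": joint torques, N m; "tcp_pos": TCP position; "eef_rot": TCP orientation; "contact_force": force on the tool from outside, world axes, zero at the start; "torque": the same for the moment, N m; "width": finger opening in mm.
Only numpy, scipy, OpenCV 4.12 (cv2) and the standard library are available. Lean on these libraries where they do the work, as an engineer would, in place of code of your own. Each camera call takes 0.05 s, during which the arm holds its last target. There are 200 camera calls.

## Working session

There is one attempt and no reset: what is moved stays moved. The work goes in short steps, Python scripts to look and compute and a tool call to move; the robot and the scene stay as the last step left them, time stands still between calls to the robot, and variables do not carry over. Pictures are saved under pics/ and viewed, about 8 in all and at most 12, crops included, and the job is handed in when it is done.

Besides the shell and the picture viewer there is one more tool, called as name(argument=value, ...), one argument or row to a line, values as JSON. arm_command: Moves the arm, as the interface text tells. Its arguments: {"type":"object","properties":{"moves":{"type":"array","items":{"type":"number"}},"grip":{"type":"number"},"force":{"type":"number"}},"required":["moves"]}

```bash
mkdir -p pics; cat > h.py <<'E'
import numpy as np, cv2
from plant import monitor, viewer, ticket, recognise, masks_of, landmark_of
def world(cam,xy,depth=None,z=None,cal=None):
    c=cal or viewer.get_calibration(cam); K=np.array(c["K"]);D=np.array(c["D"],float);E=np.array(c["extrinsics"])
    n=cv2.undistortPoints(np.array([[xy]],float),K,D)[0,0]; r=np.array([n[0],n[1],1.])
    if z is not None:
        d=E[:3,:3]@r; s=(z-E[2,3])/d[2]; return E[:3,3]+s*d
    u,v=int(round(xy[0])),int(round(xy[1])); p=depth[max(v-2,0):v+3,max(u-2,0):u+3]; p=p[p>0]
    return E[:3,:3]@(r*np.median(p))+E[:3,3] if len(p) else None
E
python3 - <<'E'
from h import *
np.set_printoptions(precision=1,suppress=True)
print({k:np.round(v,3) for k,v in monitor.get_state().items()})
for cam in ("scene","side"):
    im,d=viewer.get_image(cam); cv2.imwrite(f"pics/{cam}0.png",im)
    for n,z in (("tab_face",50),("seat_centre",22),("dish_centre",31),("pin_position",None),("cup_left",0),("cup_right",0),("dish_left",0),("bottle_right",0),("viewer",0)):
        for r in landmark_of(cam,n)[:3]:
            print(cam,n,round(r["p"],2),np.array(r["xy"]),world(cam,r["xy"],d), world(cam,r["xy"],z=z or 20))
E
```

```text
{'clock': np.float64(0.0), 'joint_positions': array([-1.3,  0.4,  1.7, -0. ,  1.1, -0.1]), 'qvel': array([ 0., -0., -0., -0.,  0.,  0.]), 'tau': array([  0. , -49.7, -28.5,   0.1,   0. ,  -0. ]), 'tcp_pos': array([ 167.1, -523.6,  183.1]), 'eef_rot': array([-3.1, -0. ,  0.3]), 'contact_force': array([-1.1, -0.2, -0.3]), 'torque': array([0., 0., 0.]), 'width': np.float64(92.933)}
scene tab_face 0.83 [362.1 332.6] [470.5 133.8  41.8] [466.8 137.2  50. ]
scene dish_centre 0.84 [200.4 354.8] [588.6 337.7  14.5] [579. 340.  31.]
scene dish_centre 0.78 [393.7 174.4] [ 716.5 -133.7   12.6] [ 702.7 -120.1   31. ]
scene dish_centre 0.76 [320.8 243.8] [643.3  83.3  36. ] [646.7  80.9  31. ]
scene pin_position 0.64 [338.1 284.4] [569.6 102.9  23.3] [571.5 101.4  20. ]
scene cup_left 0.9 [261.7 306.9] [588.1 229.   47.4] [604.9 221.   20. ]
scene cup_right 0.81 [389.6 242.6] [584.5 -12.5  29.7] [590.2 -18.3  20. ]
scene dish_left 0.7 [244.9 261.7] [699.5 194.8  13.4] [694.7 196.9  20. ]
scene bottle_right 0.81 [364.7 218.3] [661.3 -22.2  13.2] [656.7 -18.1  20. ]
scene bottle_right 0.29 [319.7 2
[... 394 characters left out ...]
] [580.3 347.6  31. ]
side dish_centre 0.68 [344.  182.6] [ 713.2 -119.4   17.1] [ 703.1 -101.1   31. ]
side pin_position 0.69 [345.6 258.2] [574.  114.2  39.9] [584.   95.3  20. ]
side pin_position 0.59 [331.1 252.5] [607.  109.   33.1] [614.2  96.7  20. ]
side cup_left 0.58 [296.5 302. ] [595.4 234.8  26.2] [598.7 230.4  20. ]
side cup_right 0.55 [366.4 224.6] [596.5  -7.1  23.9] [598.5 -11.5  20. ]
side dish_left 0.81 [263.2 269.5] [694.4 196.7  15.6] [691.4 200.1  20. ]
side dish_left 0.51 [326.9 255.5] [611.  116.6  29.6] [616.4 107.8  20. ]
side bottle_right 0.75 [338.9 216.2] [666.8 -20.2   6.2] [658.1  -4.8  20. ]
side viewer 0.68 [328.8 253.6] [609.6 112.5  31.7] [616.2 101.5  20. ]
```

View pics/scene0.png

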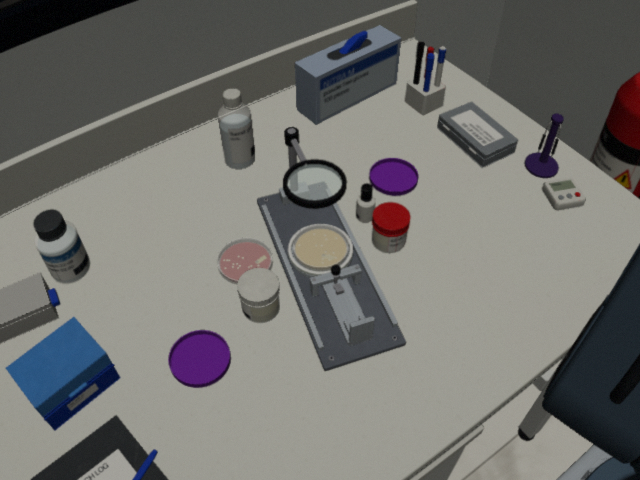

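View pics/side0.png

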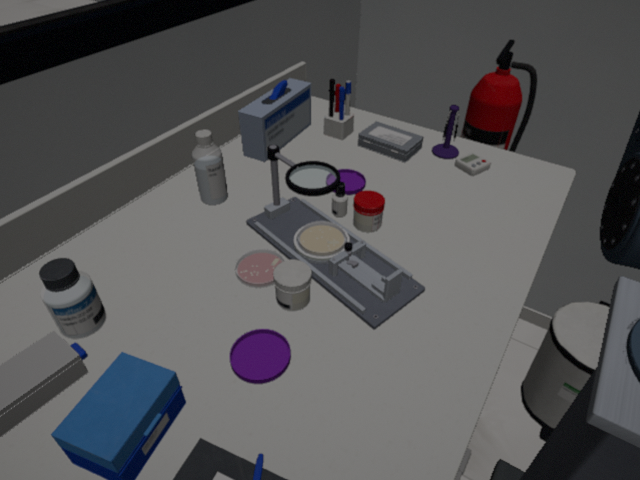

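The pictures show the viewer with its tab at about (362,327) in the scene picture. The dish is at (320,247) and the pin knob at (336,270). The line from tab to dish is 181 mm long, which fits the given 180 mm, and its yaw is about -16°. The purple dishes are decoys. Next I'll work out the approach.

```bash
cat >> h.py <<'E'
from scipy.spatial.transform import Rotation as R
def togo(target,yaw,s=None):
    s=s or monitor.get_state(); r=R.from_euler("xyz",s["eef_rot"])
    d=r.inv().apply(np.array(target)-s["tcp_pos"])/10
    return d, -np.degrees(yaw-s["eef_rot"][2])
E
python3 - <<'E'
from h import *
s=monitor.get_state();print(s["eef_rot"],s["joint_positions"])
print(togo([374,162,150],-0.285))
E
```

```text
[-3.14157444e+00 -1.38074325e-05  3.08790886e-01] [-1.34659812e+00  3.50707131e-01  1.65181718e+00  1.34531237e-05
  1.13908766e+00 -8.45983085e-02]
(array([ 40.55077749, -59.06558907,   3.36384691]), np.float64(34.02171166623544))
```

arm_command(
  moves=[40.5, -59, 3.4, 34, 40.5, -59, 3.4, 34, 40.5, -59, 3.4, 34, 40.5, -59, 3.4, 34, 40.5, -59, 3.4, 34, 40.5, -59, 3.4, 34, 40.5, -59, 3.4, 34, 40.5, -59, 3.4, 34],
  grip=0,
)

```text
clock: 1.8
tcp_pos: [282.4, -140.5, 164.9]
eef_rot: [3.141, -0.001, -0.285]
contact_force: [0.9, -0.9, 0.7]
width: 33.3
```

```bash
python3 - <<'E'
from h import *
s=monitor.get_state();print(s["clock"],s["tcp_pos"],s["eef_rot"],s["joint_positions"],s["width"])
print(togo([374,162,150],-0.285))
E
```

```text
1.8 [ 282.39132643 -140.53392468  164.896743  ] [ 3.14128819e+00 -1.11848282e-03 -2.85469257e-01] [-6.09797274e-01 -7.73434013e-02  2.20829169e+00  8.01370824e-05
  1.00948717e+00  1.24642586e+00] 33.30500448596988
(array([  0.26886743, -31.60924934,   1.48035223]), np.float64(-0.02688642942022128))
```

arm_command(
  moves=[0.3, -31, 1.4, 0, 0.3, -31, 1.4, 0, 0.3, -31, 1.4, 0, 0.3, -31, 1.4, 0, 0.3, -31, 1.4, 0, 0.3, -31, 1.4, 0, 0.3, -31, 1.4, 0, 0.3, -31, 1.4, 0],
)

```text
clock: 2.6
tcp_pos: [372.2, 155.6, 150.5]
eef_rot: [3.141, 0.0, -0.282]
contact_force: [-0.6, 0.4, -0.7]
width: 0.7
```

```bash
python3 - <<'E'
from h import *
np.set_printoptions(precision=2,suppress=True)
s=monitor.get_state();print(s["clock"],s["tcp_pos"],s["eef_rot"],s["width"],s["contact_force"])
cal=viewer.get_calibration("wrist")
im,d=viewer.get_image("wrist"); cv2.imwrite("pics/w1.png",im); np.save("w1.npy",d)
for n,z in (("tab_face",50),("dish_centre",31),("pin_position",20),("seat_centre",22),("viewer",0)):
    for r in landmark_of("wrist",n)[:2]:
        print(n,round(r["p"],2),np.array(r["xy"]),world("wrist",r["xy"],d,cal=cal),world("wrist",r["xy"],z=z,cal=cal))
# plate long edges: world points of plate surface (z ~12) from depth
K,D,E=np.array(cal["K"]),np.array(cal["D"],float),np.array(cal["extrinsics"])
v,u=np.mgrid[0:480,0:640]; n=cv2.undistortPoints(np.stack([u.ravel(),v.ravel()],1).astype(float)[:,None],K,D)[:,0]
P=(np.c_[n,np.ones(len(n))]*d.ravel()[:,None])@E[:3,:3].T+E[:3,3]
np.save("P1.npy",P.reshape(480,640,3))
# tab: points at z 30..69 near estimate
q=P[(d.ravel()>0)&(P[:,2]>30)&(P[:,2]<75)&(np.hypot(P[:,0]-471,P[:,1]-134)<32)]
print(len(q))
if len(q):
    print("z",np.percentile(q[:,2],[2,98]))
    t=q[q[:,2]>60]; f=q[(q[:,2]<62)]
    for w in (t,f): print(len(w),w.mean(0))
    (c,sz,a)=cv2.minAreaRect(t[:,:2].astype(np.float32)); print(c,sz,a)
pl=P[(d.ravel()>0)&(abs(P[:,2]-12)<4)&(abs(P[:,1]-115)<130)&(P[:,0]>430)&(P[:,0]<700)]
(c,sz,a)=cv2.minAreaRect(pl[:,:2].astype(np.float32)); print(len(pl),c,sz,a)
E
```

```text
2.6 [372.22 155.61 150.48] [ 3.14  0.   -0.28] 0.706655560368097 [-0.62  0.38 -0.72]
tab_face 0.6 [314.  108.9] [471.4  133.96  54.05] [471.73 133.97  50.  ]
dish_centre 0.81 [61.2 51.2] [588.41 334.5   14.07] [581.33 324.4   31.  ]
916
z [30.22 69.93]
592 [474.31 130.78  68.03]
326 [482.77 128.99  36.5 ]
(474.8026428222656, 131.1214599609375) (35.75995635986328, 8.437413215637207) 74.38253021240234
12784 (516.0872192382812, 155.88421630859375) (201.61587524414062, 113.71817016601562) 73.89220428466797
```

View pics/w1.png

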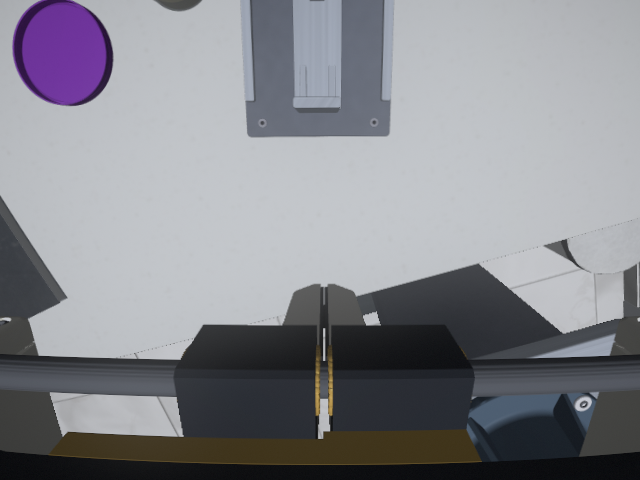

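The wrist picture shows the tab squarely ahead, with its top edge at about (317,103). The depth fit of the tab top is 35.8 x 8.4 mm at z 69, which matches the given 36 x 8 and 69. It puts the face at (470.9, 132.2) with the axis at yaw -0.273.

```bash
python3 - <<'E'
from h import *
s=monitor.get_state();print(s["tcp_pos"],viewer.get_calibration("wrist")["extrinsics"][:3])
u=np.array([np.cos(-.2726),np.sin(-.2726),0]);f=np.array([470.9,132.2,42])
print(togo(f-40*u,-.2726,s))
E
```

```text
[372.17940252 153.37142133 150.89419136] [[-2.82307779e-01 -9.20789772e-01 -2.69162616e-01  4.47109770e+02]
 [-9.59323389e-01  2.71253424e-01  7.82318035e-02  1.30830105e+02]
 [ 9.76236680e-04  2.80299440e-01 -9.59912116e-01  3.51712101e+02]]
(array([ 6.06530401, -0.70253196, 10.89116814]), np.float64(-0.7995058764234065))
```

arm_command(
  moves=[3, -0.7, 5, -0.8, 6, -0.7, 9, -0.8, 6, -0.7, 10.9, -0.8, 6, -0.7, 10.9, -0.8, 6, -0.7, 10.9, -0.8, 6, -0.7, 10.9, -0.8],
)

```text
clock: 3.5
tcp_pos: [432.2, 144.4, 43.3]
eef_rot: [-3.141, -0.002, -0.271]
contact_force: [-0.5, 0.0, -0.9]
width: 0.4
```

```bash
cat > st.py <<'E'
from h import *
np.set_printoptions(precision=2,suppress=True)
s=monitor.get_state();u=np.array([np.cos(-.2726),np.sin(-.2726),0]);f=np.array([470.9,132.2,42])
e=s["tcp_pos"]-f; print(s["clock"],s["tcp_pos"],s["eef_rot"],"along",e@u,"lat",e@[-u[1],u[0],0],"z",s["tcp_pos"][2],"F along",s["contact_force"]@u,s["contact_force"])
E
python3 st.py
```

```text
3.5 [432.18 144.39  43.25] [-3.14 -0.   -0.27] along -40.57136930284173 lat 1.3175090157777696 z 43.25276204978086 F along -0.5110196271706726 [-0.53  0.   -0.87]
```

arm_command(
  moves=[1.2, 0.1, 0.1, 0, 2.2, 0.1, 0.1, 0, 2.7, 0.1, 0.1, 0, 3.1, 0.1, 0.1, 0, 3.5, 0.1, 0.1, 0, 3.9, 0.1, 0.1, 0, 4.2, 0.1, 0.1, 0, 4.2, 0.1, 0.1, 0],
)

```text
clock: 4.3
tcp_pos: [472.3, 132.1, 40.7]
eef_rot: [-3.142, -0.0, -0.271]
contact_force: [-0.7, 0.1, -0.4]
width: -0.1
```

```bash
python3 st.py
```

```text
4.3 [472.25 132.1   40.68] [-3.14 -0.   -0.27] along 1.3290010768969829 lat 0.2638559017723804 z 40.677873387426956 F along -0.6856257061698469 [-0.67  0.13 -0.45]
```

No contact force yet, although I expected contact at about -7 mm, so I'll look.

```bash
python3 - <<'E'
from h import *
im,_=viewer.get_image("wrist"); im2,_=viewer.get_image("side")
a=cv2.resize(im[100:400,220:420],(400,600)); b=cv2.resize(im2[170:340,270:450],None,fx=2.2,fy=3.53)
b=cv2.resize(im2[190:350,300:440],(400,457)); b=cv2.copyMakeBorder(b,0,143,0,0,cv2.BORDER_CONSTANT)
cv2.imwrite("pics/c1.png",np.hstack([a,b]))
E
python3 st.py
```

```text
4.4 [471.85 132.15  40.65] [ 3.14  0.   -0.27] along 0.932564987680399 lat 0.20368346293597087 z 40.64721022329306 F along 0.26446753820782776 [ 0.33  0.21 -0.54]
```

View pics/c1.png

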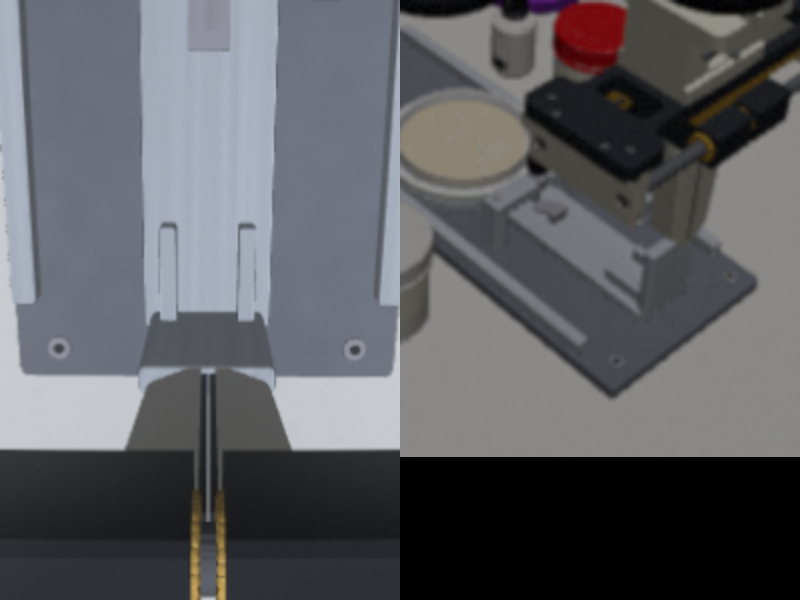

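```bash
python3 - <<'E'
from h import *
np.set_printoptions(precision=1,suppress=True,linewidth=150)
cal=viewer.get_calibration("side");print(cal["extrinsics"][:3,3])
im,d=viewer.get_image("side")
K,D,E=np.array(cal["K"]),np.array(cal["D"],float),np.array(cal["extrinsics"])
v,u=np.mgrid[0:480,0:640]; n=cv2.undistortPoints(np.stack([u.ravel(),v.ravel()],1).astype(float)[:,None],K,D)[:,0]
P=((np.c_[n,np.ones(len(n))]*d.ravel()[:,None])@E[:3,:3].T+E[:3,3]); 
ux=np.array([np.cos(-.2726),np.sin(-.2726),0]);uy=np.array([-ux[1],ux[0],0]);Q=P-[470.9,132.2,0]
L=np.stack([Q@ux,Q@uy,P[:,2]],1).reshape(480,640,3)
for r in range(255,302,5):
    print(r,[tuple(L[r,c].round().astype(int).tolist()) for c in range(380,422,4)])
r=E[:3,:3].T@(np.array([471.9,132.2,40.7])-E[:3,3]); print(cv2.projectPoints(r[None],np.zeros(3),np.zeros(3),K,D)[0])
cv2.imwrite("pics/c2.png",cv2.resize(im[240:310,370:440],(600,600),interpolation=cv2.INTER_CUBIC))
E
```

```text
[295.8 639.1 594.3]
255 [(-34, 92, 193), (-33, 82, 187), (-29, 68, 175), (1, 18, 124), (-5, 17, 128), (-8, 10, 125), (-6, -2, 117), (-7, -12, 111), (56, -121, 1), (51, -127, 1), (47, -134, -1)]
260 [(-30, 86, 178), (-33, 81, 177), (9, 16, 106), (1, 16, 112), (-6, 16, 117), (-7, 7, 112), (-7, -3, 106), (-8, -13, 100), (48, -113, -2), (43, -118, -1), (37, -122, 0)]
265 [(-31, 86, 169), (-34, 81, 169), (9, 14, 95), (-1, 17, 103), (-7, 15, 107), (-8, 6, 102), (-7, -5, 94), (44, -95, 0), (39, -101, -1), (34, -106, 0), (29, -111, 1)]
270 [(62, -36, 12), (56, -41, 13), (7, 15, 86), (0, 14, 91), (-7, 13, 95), (-6, 1, 86), (-7, -8, 81), (34, -84, 1), (29, -88, 2), (25, -95, 1), (20, -101, 1)]
275 [(46, -18, 23), (48, -32, 12), (43, -36, 13), (6, 3, 67), (-7, 11, 83), (1, -12, 61), (21, -54, 18), (14, -55, 23), (22, -81, -1), (18, -87, -1), (13, -92, -1)]
280 [(38, -9, 23), (30, -9, 29), (2, 18, 69), (1, 8, 63), (1, -3, 55), (0, -13, 49), (16, -49, 13), (11, -54, 13), (7, -59, 13), (9, -77, -1), (2, -78, 4)]
285 [(31, -1, 22), (7, 19, 55), (0, 18, 60), (2, 5, 49), (3, -7, 40), (12, -33, 14), (8, -40, 13), (3, -44, 14), (-1, -50, 13), (-6, -55, 13), (-10, -60, 13)]
290 [(17, 15, 32), (7, 18, 43), (1, 15, 45), (1, 4, 38), (0, -6, 30), (5, -25, 13), (1, -31, 13), (-3, -37, 11), (-9, -39, 14), (-13, -46, 12), (-16, -54, 10)]
295 [(15, 16, 23), (5, 18, 32), (1, 12, 31), (1, 1, 22), (2, -12, 12), (-3, -16, 13), (-7, -21, 14), (-11, -28, 12), (-16, -32, 12), (-18, -40, 9), (-19, -52, 0)]
300 [(11, 20, 16), (3, 20, 23), (2, 9, 15), (-1, 2, 12), (-4, -4, 11), (-10, -8, 12), (-15, -12, 14), (-18, -20, 11), (-19, -30, 5), (-22, -38, 0), (-27, -42, 2)]
[[[393.8 287.4]]]
```

View pics/c2.png

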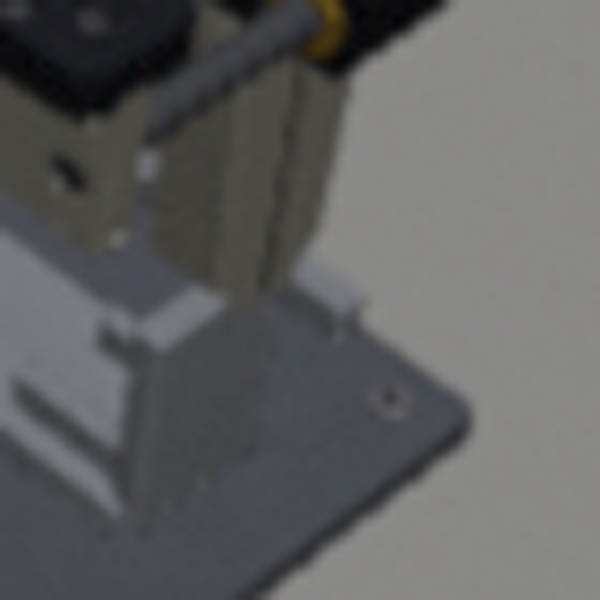

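The picture shows the fingertip ending at about (399,276), above the tab's top edge. The real tips therefore sit about 30 mm higher than the reported TCP. I'll check this against the wrist depth.

```bash
python3 - <<'E'
from h import *
np.set_printoptions(precision=0,suppress=True,linewidth=150)
P=np.load("P1.npy"); t=np.array([372.18,153.4,150.9]);a=-.283
ux=np.array([np.cos(a),np.sin(a),0]);uy=np.array([-ux[1],ux[0],0])
for r in range(280,325,5):
    print(r,[(int((P[r,c]-t)@ux),int((P[r,c]-t)@uy),int(P[r,c,2]-t[2])) for c in range(290,360,8)])
E
```

```text
280 [(-64, 36, -150), (-64, 27, -151), (-64, 19, -151), (-64, 11, -151), (-64, 2, -151), (-63, -5, -150), (-64, -13, -152), (-63, -22, -149), (-64, -30, -150)]
285 [(-70, 36, -152), (-69, 28, -151), (-70, 19, -151), (8, 6, 34), (-70, 2, -151), (8, -1, 35), (-69, -13, -151), (-69, -22, -150), (-70, -30, -152)]
290 [(-76, 36, -152), (8, 13, 41), (8, 9, 41), (9, 6, 42), (7, 2, 38), (8, -1, 41), (8, -5, 41), (8, -9, 41), (-75, -30, -151)]
295 [(-81, 36, -151), (8, 13, 48), (8, 9, 47), (8, 5, 47), (7, 2, 44), (8, -1, 46), (8, -5, 47), (8, -8, 46), (8, -12, 47)]
300 [(-87, 37, -152), (8, 12, 53), (8, 9, 53), (8, 5, 52), (7, 2, 50), (9, -1, 54), (8, -4, 51), (8, -8, 53), (8, -11, 53)]
305 [(8, 16, 57), (9, 12, 58), (8, 9, 57), (8, 5, 58), (7, 2, 55), (8, -1, 58), (9, -4, 58), (9, -8, 58), (8, -11, 57)]
310 [(8, 15, 63), (8, 12, 61), (8, 8, 63), (8, 5, 62), (6, 2, 58), (8, -1, 62), (8, -4, 62), (8, -7, 62), (8, -11, 63)]
315 [(8, 15, 67), (8, 12, 67), (8, 8, 67), (8, 5, 67), (6, 2, 63), (8, -1, 66), (8, -4, 66), (8, -7, 67), (9, -10, 68)]
320 [(9, 14, 72), (8, 11, 72), (8, 8, 71), (9, 5, 72), (7, 2, 68), (8, 0, 72), (8, -4, 71), (8, -7, 70), (9, -10, 72)]
```

Confirmed: the true tips are 33 mm above the reported TCP, and the finger's front face is 8 mm ahead of it. I'll back off, then lower by 32 mm so the tip is at about 41 mm.

arm_command(
  moves=[-1.5, 0, 0, 0, -2.8, 0, 0, 0, -2.8, 0, 0, 0, -2.8, 0, 1.6, 0, -2.8, 0, 3.1, 0, -2.8, 0, 3.1, 0, -2.8, 0, 3.1, 0],
)

```text
clock: 5.15
tcp_pos: [445.2, 139.6, 9.9]
eef_rot: [3.142, 0.0, -0.271]
contact_force: [0.1, -0.4, 0.1]
width: 0.3
```

```bash
python3 st.py; python3 - <<'E'
from h import *
im,d=viewer.get_image("side")
cv2.imwrite("pics/c3.png",cv2.resize(im[220:320,340:440],(600,600),interpolation=cv2.INTER_CUBIC))
E
```

```text
5.15 [445.2  139.64   9.94] [ 3.14  0.   -0.27] along -26.75062961107387 lat 0.24297953537785139 z 9.936149967693556 F along 0.23784997373649452 [ 0.14 -0.39  0.09]
```

View pics/c3.png

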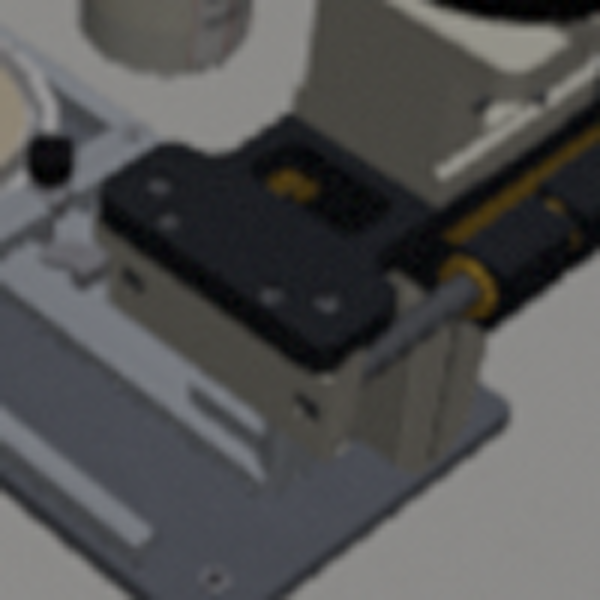

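The picture shows a block on the gripper sticking out forward over the stage. I'll measure its height and reach before pushing under the pin bridge.

```bash
python3 - <<'E'
from h import *
import sys
ux=np.array([np.cos(-.2726),np.sin(-.2726),0]);uy=np.array([-ux[1],ux[0],0])
for cam in("side","scene"):
    cal=viewer.get_calibration(cam); im,d=viewer.get_image(cam)
    K,D,E=np.array(cal["K"]),np.array(cal["D"],float),np.array(cal["extrinsics"])
    v,u=np.mgrid[0:480,0:640]; n=cv2.undistortPoints(np.stack([u.ravel(),v.ravel()],1).astype(float)[:,None],K,D)[:,0]
    P=((np.c_[n,np.ones(len(n))]*d.ravel()[:,None])@E[:3,:3].T+E[:3,3]); Q=P-[470.9,132.2,0]
    L=np.stack([Q@ux,Q@uy,P[:,2]],1)[d.ravel()>0]
    m=(L[:,2]>72)&(abs(L[:,1])<110)&(L[:,0]>-20)&(L[:,0]<170); A=L[m]
    print(cam,len(A))
    for lo in range(-20,170,10):
        b=A[(A[:,0]>=lo)&(A[:,0]<lo+10)]
        if len(b): print(lo,len(b),"z",np.percentile(b[:,2],[0,5,50,95]).round(),"y",np.percentile(b[:,1],[2,98]).round())
    L=L.reshape(-1,3)
    if cam=="side":
        LL=np.stack([Q@ux,Q@uy,P[:,2]],1).reshape(480,640,3)
        for r in range(250,300,6): print(r,[tuple(LL[r,c].round().astype(int).tolist()) for c in range(356,414,6)])
E
```

```text
side 3142
-20 1137 z [131. 141. 248. 407.] y [-57.  93.]
-10 920 z [131. 140. 224. 395.] y [-46.  94.]
0 553 z [131. 142. 352. 385.] y [-45.  94.]
10 160 z [170. 346. 362. 376.] y [-44.  11.]
20 96 z [339. 343. 354. 366.] y [-40.  -9.]
30 52 z [323. 326. 339. 354.] y [-36. -17.]
40 1 z [341. 341. 341. 341.] y [-33. -33.]
150 61 z [148. 149. 154. 159.] y [-11.  17.]
160 162 z [146. 148. 157. 160.] y [-27.  30.]
250 [(104, -15, 45), (3, 86, 173), (-2, 79, 172), (-8, 73, 172), (-13, 67, 173), (-10, 49, 160), (-18, 46, 164), (-28, 46, 170), (-35, 42, 173), (-305, 441, 594)]
256 [(5, 94, 166), (-5, 94, 173), (-10, 87, 172), (-17, 83, 174), (-21, 76, 173), (-26, 69, 172), (-7, 28, 134), (-17, 29, 141), (-42, 51, 172), (-48, 45, 172)]
262 [(94, -6, 28), (-5, 93, 161), (-17, 94, 170), (-24, 90, 172), (-29, 85, 173), (-35, 78, 173), (-41, 73, 174), (-45, 66, 173), (-48, 57, 169), (-40, 30, 146)]
268 [(88, 0, 21), (-1, 86, 142), (-16, 92, 157), (-28, 94, 167), (-37, 92, 172), (-41, 86, 171), (-48, 82, 174), (-53, 75, 173), (-58, 69, 172), (-41, 29, 134)]
274 [(76, 11, 22), (70, 2, 21), (-13, 8
[... 393 characters left out ...]
80, 149), (-27, 14, 76), (-34, 9, 77)]
292 [(53, 34, 11), (45, 27, 13), (38, 20, 14), (24, 21, 25), (17, 14, 26), (2, 19, 42), (-56, 85, 137), (-19, 15, 56), (-30, 15, 65), (-34, 5, 62)]
298 [(43, 44, 12), (36, 37, 13), (29, 29, 12), (22, 23, 14), (11, 19, 20), (1, 17, 27), (2, -1, 13), (-5, -8, 13), (-12, -16, 13), (-34, 2, 45)]
scene 2258
-20 777 z [155. 164. 173. 364.] y [-88.  94.]
-10 606 z [139. 145. 175. 381.] y [-67.  94.]
0 390 z [163. 171. 360. 382.] y [-40.  93.]
10 136 z [346. 350. 359. 374.] y [-43.  -3.]
20 66 z [340. 343. 352. 363.] y [-39. -17.]
30 12 z [332. 333. 337. 352.] y [-34. -17.]
150 81 z [147. 148. 156. 160.] y [-9. 18.]
160 190 z [147. 149. 157. 160.] y [-30.  33.]
```

The block is just the gripper body, at z ≥ 131 mm and no further forward than +10 mm, so it clears the pin and magnifier. Pushing now.

arm_command(
  moves=[0.8, 0, 0, 0, 1.5, 0, 0, 0, 1.9, 0, 0, 0, 2.3, 0, 0, 0, 2.7, 0, 0, 0, 3.1, 0, 0, 0, 3.5, 0, 0, 0, 3.5, 0, 0, 0],
)

```text
clock: 6.1
tcp_pos: [478.1, 130.2, 9.5]
eef_rot: [3.141, 0.002, -0.271]
contact_force: [-5.7, 1.9, 4.4]
width: 0.4
```

```bash
python3 st.py
```

```text
6.1 [478.06 130.16   9.51] [ 3.14  0.   -0.27] along 7.445994357712461 lat -0.03487311983260138 z 9.510917659184887 F along -6.0131956602847865 [-5.71  1.9   4.35]
```

Contact: 6 N along the push axis at about 15 mm of travel, which fits the spring. I'll push on to about 40 mm.

arm_command(
  moves=[0.4, 0, 0, 0, 0.8, 0, 0, 0, 1.2, 0, 0, 0, 1.6, 0, 0, 0, 2.0, 0, 0, 0, 2.4, 0, 0, 0, 2.5, 0, 0, 0, 2.5, 0, 0, 0],
)

```text
clock: 6.9
tcp_pos: [501.4, 123.5, 9.4]
eef_rot: [3.14, 0.003, -0.271]
contact_force: [-6.9, 1.7, 5.9]
width: 0.4
```

```bash
python3 st.py; python3 - <<'E'
from h import *
im,d=viewer.get_image("side"); cv2.imwrite("pics/c4.png",cv2.resize(im[190:310,290:440],(750,600)))
for n in ("dish_centre","tab_face"):
    for r in landmark_of("side",n)[:2]: print(n,r["p"],world("side",r["xy"],d))
E
```

```text
6.9 [501.44 123.47   9.4 ] [ 3.14  0.   -0.27] along 31.76063574507968 lat -0.18573388547231642 z 9.402869471541932 F along -7.1275124503856935 [-6.92  1.7   5.93]
dish_centre 0.79 [591.51053235 340.17418767  15.35826416]
dish_centre 0.69 [680.51451498  71.51373511  35.62610054]
tab_face 0.58 [506.54028778 138.36072391  69.84532217]
```

View pics/c4.png

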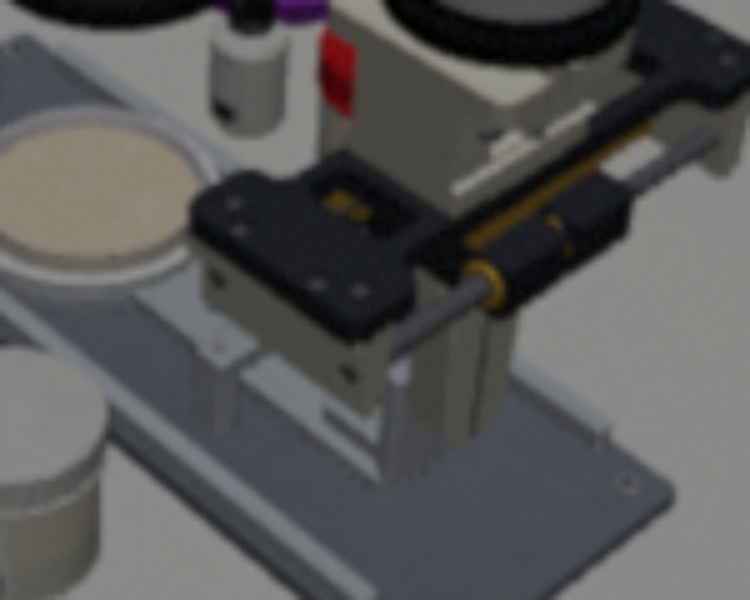

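The picture shows the stage pushed about 40 mm (the dish moved 41 mm), the dish still in its seat and the finger against the tab. I'll let the stage back gently.

arm_command(
  moves=[-0.4, 0, 0, 0, -0.8, 0, 0, 0, -1.2, 0, 0, 0, -1.6, 0, 0, 0, -2.0, 0, 0, 0, -3.5, 0, 0, 0, -6, 0, 0, 0, -7, 0, 0, 0],
)

```text
clock: 7.85
tcp_pos: [434.0, 142.4, 9.6]
eef_rot: [3.141, 0.001, -0.27]
contact_force: [1.1, 0.3, -0.8]
width: 0.7
```

arm_command(
  moves=[0, 0, -4, 0, 0, 0, -8, 0, 0, 0, -12, 0, -3, 0, -15, 0, -3, 0, -15, 0, -3, 0, -15, 0],
)

```text
clock: 8.45
tcp_pos: [407.1, 150.4, 160.1]
eef_rot: [-3.141, -0.002, -0.27]
contact_force: [0.2, -0.9, -0.8]
width: 0.3
```

```bash
python3 st.py; python3 - <<'E'
from h import *
ux=np.array([np.cos(-.2726),np.sin(-.2726),0])
im,d=viewer.get_image("side"); cv2.imwrite("pics/c5.png",cv2.resize(im[180:320,240:440],(800,560)))
for cam in ("side","scene"):
    if cam=="scene": im,d=viewer.get_image("scene")
    for n in ("dish_centre","tab_face","pin_position","cup_left","cup_right","dish_left","bottle_right"):
        for r in landmark_of(cam,n)[:2]: 
            p=world(cam,r["xy"],d); print(cam,n,round(r["p"],2),p.round(1),"along",round(float((p-[470.9,132.2,0])@ux),1))
cal=viewer.get_calibration("wrist"); im,d=viewer.get_image("wrist")
v,u=np.mgrid[0:480,0:640]; K,D,E=np.array(cal["K"]),np.array(cal["D"],float),np.array(cal["extrinsics"])
n=cv2.undistortPoints(np.stack([u.ravel(),v.ravel()],1).astype(float)[:,None],K,D)[:,0]
P=(np.c_[n,np.ones(len(n))]*d.ravel()[:,None])@E[:3,:3].T+E[:3,3]; Q=P-[470.9,132.2,0]
a=Q@ux; l=Q@np.array([-ux[1],ux[0],0])
q=P[(d.ravel()>0)&(P[:,2]>63)&(P[:,2]<73)&(abs(l)<25)&(a>-10)&(a<65)]
if len(q):
    c,sz,_=cv2.minAreaRect(q[:,:2].astype(np.float32)); print("tab top",c,sz,"travel",(np.array(c)-[470.9,132.2])@ux[:2]-4)
E
```

```text
8.45 [407.06 150.45 160.05] [-3.14 -0.   -0.27] along -66.39163519906205 lat 0.3845423831323847 z 160.05187632015227 F along 0.4689757833171819 [ 0.23 -0.92 -0.82]
side dish_centre 0.87 [667.1 -33.   74.4] along 233.5
side dish_centre 0.62 [659.7  78.9  36.3] along 196.2
side tab_face 0.69 [494.7 120.1  45.4] along 26.2
side pin_position 0.78 [576.5 107.8  32.1] along 108.3
side cup_left 0.82 [598.4 237.8  31.8] along 94.4
side cup_right 0.79 [600.1  -4.7  20.6] along 161.3
side dish_left 0.88 [692.  205.5  15. ] along 193.2
side bottle_right 0.79 [664.9 -22.    5.4] along 228.3
scene dish_centre 0.98 [666.1  80.   35.1] along 202.0
scene dish_centre 0.83 [589.7 337.   13.4] along 59.3
scene tab_face 0.8 [493.6 128.7  51.9] along 22.8
scene pin_position 0.69 [403.8 233.9 320.2] along -92.0
scene cup_left 0.63 [590.7 231.5  40.6] along 88.6
scene dish_left 0.72 [694.8 196.1  13.7] along 198.4
scene bottle_right 0.55 [671.5  80.4  36. ] along 207.1
scene bottle_right 0.5 [424.5 187.3 359.8] along -59.5
tab top (497.9620361328125, 124.6778793334961) (35.76598358154297, 7.568720817565918) travel 24.087975329609296
```

View pics/c5.png

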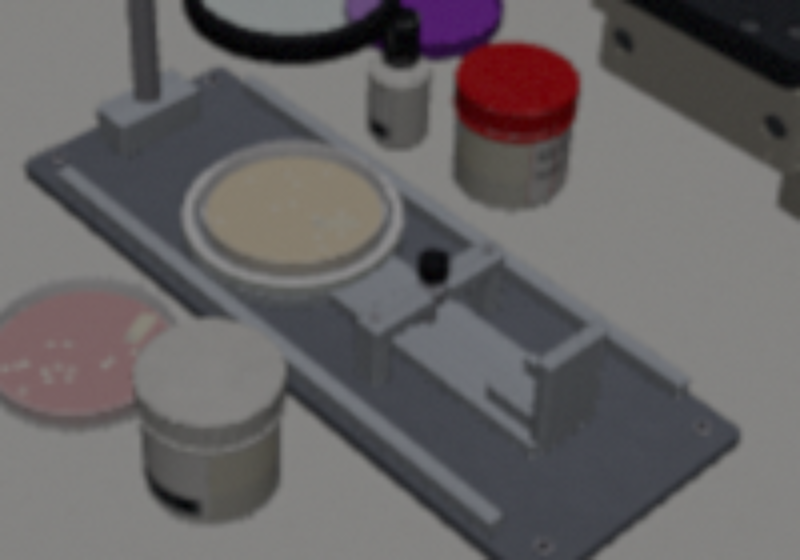

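The picture shows the stage latched at mid position, the dish seated at about (295,210), the pin knob down at (433,266), and the neighbours unmoved. Wrist depth gives a travel of 24 mm. Handing in.

```bash
python3 -c "
from plant import ticket; print(ticket.hand_in())"
```

```text
the job is handed in; nothing more can be done
None
```

I pushed the stage to about 40 mm with the shut fingertips on the tab and let it back slowly. It stayed latched at mid position, and I handed the job in at about 9.5 s on the robot's clock.

**Last checks**
- **Stage:** the wrist depth of the tab gives a travel of 24.1 mm; the side and scene networks give 26.2 and 22.8 mm. All three fall within the 22.5–27.5 mm band.
- **Dish and pin:** the last picture shows the dish lying in its seat and the pin knob down. I judged both by eye and did not measure the pin's height or the dish's offset from the seat. The side network put the dish about 6 mm short of where the scene network did.
- **Neighbours:** the cups, the other dish and the bottle measured within about 1 cm of their start, which is the noise of the measurement. In the last scene picture the networks missed the right cup and misplaced the bottle, so for those two I rely on the side camera.
- **Robot:** the arm stands clear of everything, and the force reading is near zero.

**What disagreed:** the real fingertips sit about 33 mm above the reported TCP. My first approach therefore passed just over the tab's top without any measurable force. I found this in the side and wrist depth, lowered the tool, and the push then worked.

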